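Move the shelf-label clip to the bin of jars

ROBOT

A 6-joint arm with a two-finger parallel gripper is mounted at the origin on the work surface. World frame = base frame: x ahead of the robot, y to its left, z up, the work surface at z = 0. Lengths are in m, angles in rad, forces in N, time in s.
With the tool pointing down it reaches from about 0.35 to 0.775 m from the base axis. Payload 5.5 kg.
Tool frame: the origin (TCP) lies at the very end of the fingers, on their centre line; the grasp point (between the pads) lies 19 mm behind it; z points along the fingers, y is the line along which they close (so a half turn about z gives the same grasp; the last joint's range is limited). The gripper opens to 85 mm and grips with 20 to 120 N. Pads are 22 mm wide; open, the fingers measure 114 mm over their backs; the gripper's body (76 mm by 85 mm) begins 54 mm behind the grasp point. The pads swing forward as they close: fully open they stand 13 mm farther back than shut.
Start: joints at [1.181, 0.313, 0.046, 1.304, 0, 1.431], TCP at [0.142, 0.557, 0.231] pointing down, gripper open.
Joint ranges: [-2.76, 2.76], [-0.86, 1.69], [-1.03, 1.26], [-2.2, 2.34], [-1.47, 1.5], [-3.14, 3.14]. Speed limits (rad/s): [2.57, 2.57, 3.14, 3.14, 3.14, 3.14].

INTERFACE

Orientations are given as a unit quaternion [w, x, y, z].
In Python, from workcell import env, imaging, ticket gives the robot as it stands. The module is installed in compiled form; this text tells all that it offers.
- The arm moves only by the tool apply_moves, never from a script. Its argument "rows" is a list of rows, each an object with "xyz": the shift along the tool's x, y, z in mm, a list of three; "turn": the turn, a rotation vector about the tool's x, y, z in rad, a list of three; "grip": the opening, from 0 (shut) to 1 (fully open). A call has 1 to 12 rows; each row is the pose to reach, as a shift and turn from the pose commanded when the call began, along the tool's axes at that moment; what a row does not reach only later rows make up. A row lasts 1/12 s, in which the tool goes at most 41.7 mm and 7.16 degrees, less where a joint would pass 70% of its speed; a pose out of reach is approached as far as the arm can. A call with a gripper value outside its range is refused whole. The fingers move at their own pace and stop on an object; "force" is the grip in N (left out, the last holds). Time passes only in rows, so rows that repeat a pose let the fingers close. It gives the time, the measured TCP pose, the force, the opening and the grip force at its end, in the units of the state.
- env.get_state(): the state, without advancing time (a new reading comes with each control period).
- imaging.read_camera(name): name is "scene" or "top" or "wrist"; returns a dict with "color" (480x640x3 uint8, blue, green, red), "z_map" (480x640 float32, m along the optical axis (not along the pixel's ray), 0 where there is no reading), "camera_matrix" (3x3 intrinsics, pixels), "view" (4x4, takes a point from world to camera coordinates). Camera axes: x right, y down, z forward; pixel columns grow to the right and rows downward; lengths in m; the calibration is good to about 2 mm. A picture is of the moment at which its call begins.
- ticket.hand_in(): hands the job in; it is judged then, once.
The state is a dict: "clock": time; "joint_pos": joint angles; "qvel": joint speeds; "tau": joint torques, N m; "tcp_pos": TCP position; "orientation": TCP orientation; "wrist_force": force on the tool from outside, world axes, zero at the start; "ft_torque": the same for the moment, N m; "finger_gap": finger opening in m; "grip_force": force on a finger pad.
Only numpy, scipy, OpenCV 4.12 (cv2) and the standard library are available. Lean on these libraries where they do the work, as an engineer would, in place of code of your own. Each camera call takes 0.05 s, during which the arm holds its last target. There are 200 camera calls.

TASK

The jam jars now stand in one of the two sloping-front bins, so their label has to follow them: squeeze the tails of the sprung label clip to open it, lift it off the crate's rim, and clip it onto the top edge of the leaning front panel of the bin that holds the jars. Lower it with its jaws open right down until the edge meets the clip's throat, near the middle of the panel and in line with its slope, with the card on the panel's outer (far) face, then let go so that it grips. Do not disturb the jars and tins.

Things in the scene. Friction and masses are not known exactly. Their poses are not given: they have to be found in the camera images.
- clip: sprung steel label clip, 80 mm tall, 45 to 90 g, at first gripping the crate's far rim, jaws down. Origin in its throat, where the gripped edge bottoms (throat floor spans x -8 to +2 mm); z from jaws to tails, y along its 36 mm width, x to the card side. Fully home on a panel, its frame coincides with the panel's edge frame.
- tails (a point): where to grasp the clip: midway between its two tails while it grips a panel (x -11, y 0, z +40 mm in the clip's frame). Squeeze the tails together across the clip's x, fingers along its -z: from 34 to about 22 mm over the outsides. About 8 N starts it, 11 N holds it open; then a stop. The back plate stays flat on its finger.
- plate (a point): outer face of the clip's rigid back plate at its tail (x +6, z +40 mm in the clip's frame). The plate is flat, 4 mm thick, 36 mm wide, from z -28 (fixed jaw's tip) to z +52 mm (tail end); its inner face, at x +2 mm, rests on the panel's outer face.
- bar (a point): round bar at the end of the clip's lever tail, 4 mm radius, 28 mm long along y, at x -24, z +40 mm in the clip's frame while gripping. This point turns with the lever, about the pivot at x -10, z +8 mm.
- jaw (a point): middle of the lever's jaw pad, which presses on the panel's inner face (x -2 mm, z -27 to -17 mm in the clip's frame while gripping a 4 mm panel). Squeezed to the stop, the pad stands about 13 mm from the back plate.
- card (a point): centre of the face of the white card holder fixed on the outside of the clip's back plate (x +9, z -19 mm in the clip's frame), 64 mm wide, from z -40 to +2 mm; it must end on the panel's outer side.
- lever (a joint): angle of the clip's sprung lever, rad: about 0 when gripping a 4 mm panel, grows as the tails are squeezed, stop at +0.36; -0.08 when shut on nothing
- crate: open grey plastic crate, empty, 160 mm deep and 170 mm wide. Origin on the table under the middle of its far rim; x points away from the robot, y along the rim. The far wall is upright, 4 mm thick and 110 mm high (centred on x = 0); the other three walls are 90 mm high. Fixed.
- rim (a point): middle of the top of the crate's far rim, 110 mm above the table
- jar_bin: white plastic bin with a leaning front, the one that holds the two jam jars. Origin on the table under the middle of the panel's top edge; x horizontal, away from the robot, y along the width (170 mm). Floor 5 mm thick, x -130 to +58 mm; side and rear walls 50 mm high; front panel leans back over the bin. Fixed.
- jar_lip: leaning front panel of the jar bin: flat, 4 mm thick, 170 mm wide, 124 mm along its slope, leaning 28 degrees back towards the robot. Origin at the middle of its top edge (mid thickness), 110 mm above the table; z up along the slope, x the outward normal (away from the robot and up), y along the edge. Fixed.
- tin_bin: second bin of the same shape, holding two flat tins; not the one to label. Origin on the table under the middle of the panel's top edge; x horizontal, away from the robot, y along the width (170 mm). Floor 5 mm thick, x -130 to +58 mm; side and rear walls 50 mm high; front panel leans back over the bin. Fixed.
- tin_lip: leaning front panel of the tin bin: flat, 4 mm thick, 170 mm wide, 124 mm along its slope, leaning 28 degrees back towards the robot. Origin at the middle of its top edge (mid thickness), 110 mm above the table; z up along the slope, x the outward normal (away from the robot and up), y along the edge. Fixed.
- jar1: small amber glass jar with a steel lid, 60 mm across, 70 mm tall, loose in the jar bin near its rear wall; leave it alone. Origin at the centre of its underside
- jar2: small amber glass jar with a steel lid, 60 mm across, 70 mm tall, loose in the jar bin near its rear wall; leave it alone. Origin at the centre of its underside
- tin1: flat tin, 72 mm across, 36 mm tall, loose in the tin bin; leave it alone. Origin at the centre of its underside
- tin2: flat tin, 72 mm across, 36 mm tall, loose in the tin bin; leave it alone. Origin at the centre of its underside
Mind the look-alikes: they are no part of the job. What is shaped like the clip but purple or yellow is not meant.

How it is judged:
On the way, in this order (a step that is already met when the one before it is completed fails the run):
1. the clip has been taken off the crate's rim and carried at least 60 mm away (distance of clip from where it was at the start of the episode above 0.06 m), for 0.1 s.
2. the clip is held open (lever above 0.12 rad) with the panel of the jar bin between its jaws, near the middle (value of joint lever above 0.12 rad and y of clip in the frame of jar_lip between -0.03 and 0.03 m and z of clip in the frame of jar_lip between -0.012 and 0.012 m and x of clip in the frame of jar_lip between -0.008 and 0.012 m), for 0.05 s.
At the end, for the whole second after the job is handed in: The clip grips the leaning panel of the jar bin (lever angle -0.05 to 0.06 rad): its throat within 8 mm of the panel's top edge along the slope, within 6 mm across the panel and within 30 mm of the panel's middle, its axes within 10 degrees of the panel's, its card on the outer face, at rest (x of clip in the frame of jar_lip between -0.006 and 0.006 m and y of clip in the frame of jar_lip between -0.03 and 0.03 m and z of clip in the frame of jar_lip between -0.004 and 0.008 m and angle between the z axis of clip and the z axis of jar_lip, either way round below 0.17 rad and angle between the y axis of clip and the y axis of jar_lip, either way round below 0.17 rad and x of card in the frame of jar_lip above 0.002 m and z of card in the frame of jar_lip below -0.005 m and value of joint lever between -0.05 and 0.06 rad and linear speed of clip below 0.02 m/s and angular speed of clip below 0.2 rad/s); the robot touches nothing.
It fails at once if jar1 moved by more than 20 mm (distance of jar1 from where it was at the start of the episode above 0.02 m).
It fails at once if jar2 moved by more than 20 mm (distance of jar2 from where it was at the start of the episode above 0.02 m).
It fails at once if tin1 moved by more than 20 mm (distance of tin1 from where it was at the start of the episode above 0.02 m).
It fails at once if tin2 moved by more than 20 mm (distance of tin2 from where it was at the start of the episode above 0.02 m).
It also fails if it takes over 42 s, if anything falls off the work surface, if the arm or the gripper's body presses on something with over 40 N, if the wrist force passes 120 N, or if a joint passes its speed limit or range.

## Working session

There is one attempt and no reset: what is moved stays moved. The work goes in short steps, Python scripts to look and compute and a tool call to move; the robot and the scene stay as the last step left them, time stands still between calls to the robot, and variables do not carry over. Pictures are saved under pics/ and viewed, at most 10 in all, crops included, and the job is handed in when it is done.

Besides the shell and the picture viewer there is one more tool, called after "Request:" by a JSON object that holds its "name" and its "arguments". apply_moves: Moves the arm, as the interface text tells. Its arguments: {"type":"object","properties":{"rows":{"type":"array"},"force":{"type":"number"}},"required":["rows"]}

```bash
mkdir -p pics; cat > h.py <<'E'
import numpy as np, cv2
from workcell import env, imaging, ticket
def cam(n):
    c=imaging.read_camera(n); np.savez(f'{n}.npz',**c); return c
def ld(n): return dict(np.load(f'{n}.npz'))
def cloud(c):
    z=c['z_map']; K=c['camera_matrix']; v,u=np.mgrid[:480,:640]
    p=np.stack([(u-K[0,2])/K[0,0]*z,(v-K[1,2])/K[1,1]*z,z],-1)
    T=np.linalg.inv(c['view']); w=p@T[:3,:3].T+T[:3,3]; w[z==0]=np.nan; return w
E
python3 - <<'E'
from h import *
a=[]
for n in ('scene','top'):
    c=cam(n); cv2.imwrite(f'pics/{n}1.png',c['color'])
    print(n,np.linalg.inv(c['view']).round(3).tolist(),c['camera_matrix'].round(1).tolist())
print(env.get_state())
E
```

```text
scene [[-0.559, 0.64, -0.527, 1.263], [0.829, 0.439, -0.346, 0.397], [0.01, -0.631, -0.776, 1.047], [0.0, 0.0, 0.0, 1.0]] [[512.6, 0.0, 312.7], [0.0, 512.6, 238.8], [0.0, 0.0, 1.0]]
top [[-0.017, -0.996, 0.093, 0.581], [-0.999, 0.02, 0.031, -0.024], [-0.033, -0.092, -0.995, 1.169], [0.0, 0.0, 0.0, 1.0]] [[453.8, 0.0, 320.4], [0.0, 453.8, 234.5], [0.0, 0.0, 1.0]]
{'clock': 0.1, 'joint_pos': array([1.18137835e+00, 3.13939339e-01, 4.51067009e-02, 1.30360194e+00,
       1.89159023e-05, 1.43122085e+00]), 'qvel': array([ 2.88063079e-04, -3.35796493e-03,  3.30515274e-03, -2.45960011e-04,
        1.45721974e-03,  3.33835110e-05]), 'tau': array([ 4.04489037e-03, -4.81725848e+01,  2.99243921e+01,  1.27438360e-02,
       -9.59817135e-05,  2.33035905e-06]), 'tcp_pos': array([0.1419878 , 0.55673083, 0.23049583]), 'orientation': array([-2.23267177e-04,  1.24596562e-01,  9.92207149e-01, -7.88165213e-04]), 'wrist_force': array([ 0.4756824 , -0.05944398,  0.87392627]), 'ft_torque': array([ 0.02762169, -0.03698545, -0.01411667]), 'grip_force': 0.0, 'finger_gap': 0.08533028007834648}
```

View pics/scene1.png

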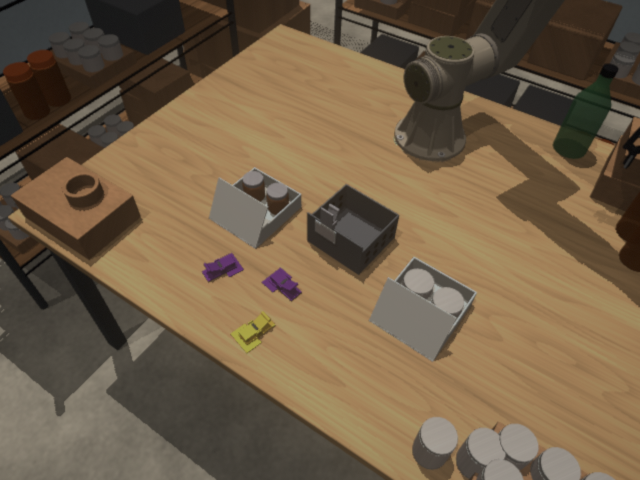

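View pics/top1.png

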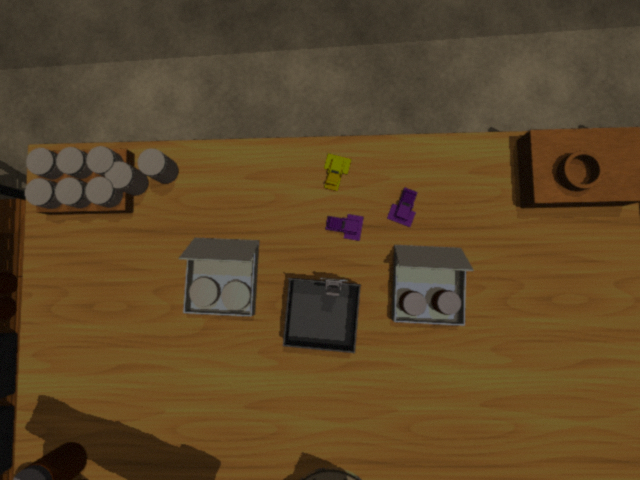

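The steel clip is at top (335,287) and scene (328,222), on the crate's far rim. Its look-alikes in the top view are purple at (346,226) and (403,207), and yellow at (336,171). The jars are in the right-hand bin in the top view (430,285), scene (255,205). Next: close crop and cloud measurements.

```bash
python3 - <<'E'
from h import *
S,T=ld('scene'),ld('top'); ws,wt=cloud(S),cloud(T)
a=cv2.resize(S['color'][170:270,195:365],None,fx=4.6,fy=4.6,interpolation=cv2.INTER_CUBIC)
cv2.imwrite('pics/crop.png',cv2.convertScaleAbs(a[:,:790],alpha=1.6,beta=10))
b=cv2.resize(T['color'][235:335,275:475],None,fx=4,fy=4,interpolation=cv2.INTER_CUBIC)
cv2.imwrite('pics/cropt.png',cv2.convertScaleAbs(b,alpha=1.6,beta=10))
for n,w,px in (('top',wt,[(325,287),(330,287),(335,287),(340,287),(300,281),(315,281),(352,283),(430,268),(430,255),(400,268),(465,268)]),('scene',ws,[(328,215),(328,225),(325,230),(330,240),(238,210),(215,180),(265,212)])):
    for u,v in px: print(n,u,v,w[v,u].round(4))
# panel plane
for n,w in (('top',wt),('scene',ws)):
    P=w.reshape(-1,3); 
    m=(P[:,0]>.55)&(P[:,0]<.75)&(P[:,1]>-.36)&(P[:,1]<-.12)&(P[:,2]>.025)&(P[:,2]<.125)
    P=P[m]; nn=np.array([np.cos(np.radians(28)),0,np.sin(np.radians(28))])
    best=None
    rng=np.random.default_rng(0)
    for _ in range(1500):
        q=P[rng.choice(len(P),3,False)]; k=np.cross(q[1]-q[0],q[2]-q[0]); l=np.linalg.norm(k)
        if l<1e-5: continue
        k/=l; k*=np.sign(k[0])
        if k@nn<.93: continue
        i=abs((P-q[0])@k)<.002
        if best is None or i.sum()>best.sum(): best=i
    Q=P[best]; c=Q.mean(0); k=np.linalg.svd(Q-c)[2][2]; k*=np.sign(k[0])
    print(n,len(Q),c.round(4),k.round(4),'lean',np.degrees(np.arcsin(k[2])),'yaw',np.degrees(np.arctan2(k[1],k[0])))
    print(' z',np.percentile(Q[:,2],[0,1,99,100]).round(4),'y',np.percentile(Q[:,1],[0,1,99,100]).round(4))
    h=Q[Q[:,2]>np.percentile(Q[:,2],92)]; e=np.array([-k[1],k[0],0]);e/=np.linalg.norm(e)
    s=(Q-c)@e; print(' edge',h.mean(0).round(4),'mid',(c+e*(np.percentile(s,.3)+np.percentile(s,99.7))/2).round(4),'width',np.ptp(s))
E
```

```text
top 325 287 [ 5.574e-01 -1.000e-04  1.188e-01]
top 330 287 [ 0.5573 -0.0117  0.125 ]
top 335 287 [ 0.5571 -0.0231  0.1212]
top 340 287 [ 0.557  -0.0344  0.1292]
top 300 281 [0.5712 0.0659 0.0086]
top 315 281 [0.5714 0.0231 0.1087]
top 352 283 [ 0.5643 -0.0652  0.0363]
top 430 268 [ 0.5968 -0.243   0.1109]
top 430 255 [ 0.6292 -0.2559  0.0547]
top 400 268 [ 0.5997 -0.1894  0.0033]
top 465 268 [ 0.5954 -0.3241  0.1071]
scene 328 215 [ 0.5765 -0.0124  0.1543]
scene 328 225 [ 0.5755 -0.0117  0.1179]
scene 325 230 [ 0.5783 -0.0177  0.0981]
scene 330 240 [ 0.5787 -0.0019  0.0711]
scene 238 210 [ 0.626  -0.2534  0.0666]
scene 215 180 [ 0.5308 -0.4251  0.0022]
scene 265 212 [ 0.6143 -0.1724  0.0989]
top 1265 [ 0.6182 -0.2582  0.0718] [ 0.8781 -0.0581  0.4749] lean 28.351160997456553 yaw -3.786995417115129
 z [0.0251 0.0258 0.112  0.1144] y [-0.3442 -0.3411 -0.1751 -0.1723]
 edge [ 0.5967 -0.2593  0.1105] mid [ 0.6182 -0.2582  0.0718] width 0.17092816532709992
scene 1305 [ 0.6225 -0.2548  0.0692] [ 0.878  -0.0603  0.4749] lean 28.35221423999606 yaw -3.929614752884279
 z [0.025  0.0257 0.1113 0.1133] y [-0.3435 -0.3407 -0.1736 -0.1703]
 edge [ 0.6012 -0.2528  0.109 ] mid [ 0.6223 -0.2573  0.0692] width 0.1721934302546847
```

View pics/crop.png

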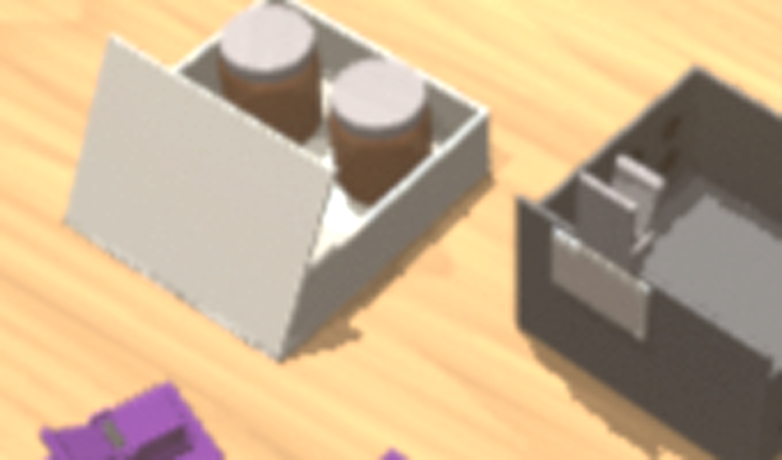

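View pics/cropt.png

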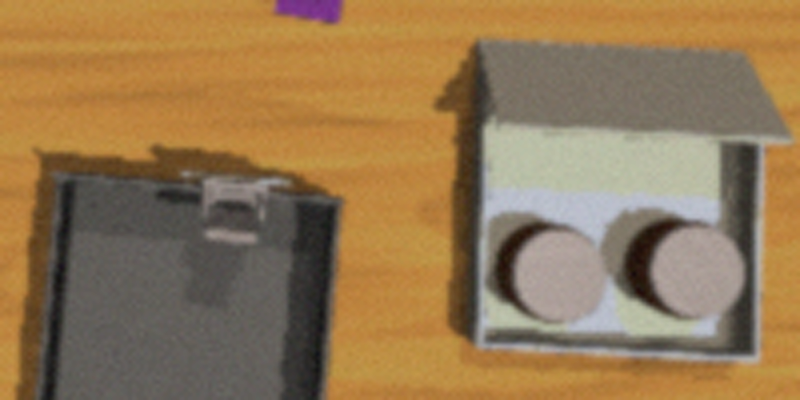

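The crop confirms it: the steel clip is on the crate rim with its card on the far face, and the right-hand bin holds the jars (panel fit 28.35°, width 171 mm, height 111 mm, all as specified). Next I measure the clip and rim, and work out the hover move.

```bash
cat >> h.py <<'E'
from scipy.spatial.transform import Rotation as R
def tcp(s=None):
    s=s or env.get_state(); q=np.array(s['orientation']); return np.array(s['tcp_pos']),R.from_quat(q,scalar_first=True)
def go(p,Rt,p0=None,R0=None):
    if p0 is None: p0,R0=tcp()
    print('xyz mm',(R0.inv().apply(np.array(p)-p0)*1000).round(1),'turn',(R0.inv()*Rt).as_rotvec().round(4))
def fr(yaw,lean=0):
    "rotation of an edge frame: x outward, z up slope leaning back"
    return R.from_euler('zy',[yaw,-lean])
FL=R.from_matrix(np.array([[0,1,0],[1,0,0],[0,0,-1.]]).T)  # tool in edge frame: tool x=+y, y=+x, z=-z
E
python3 - <<'E'
from h import *
for n in ('scene','top'):
    w=cloud(ld(n)); P=w.reshape(-1,3)
    near=(abs(P[:,0]-.565)<.04)
    if n=='scene':
        Q=P[near&(P[:,1]>-.1)&(P[:,1]<.07)&(P[:,2]>.02)&(P[:,2]<.06)&(P[:,0]>.55)]
        c=np.median(Q,0); 
        for _ in range(5):
            A=np.c_[Q[:,1],Q[:,2],np.ones(len(Q))]; co=np.linalg.lstsq(A,Q[:,0],rcond=None)[0]; r=Q[:,0]-A@co; Q=Q[abs(r)<max(.002,1.5*r.std())]
        print('wall x = ',co,'yaw',np.degrees(np.arctan(co[0])),len(Q), 'x at y=-.02',co[0]*-.02+co[1]*.05+co[2], 'yrange',Q[:,1].min(),Q[:,1].max())
        K=P[near&(abs(P[:,1]+.02)<.045)&(P[:,2]>.075)&(P[:,2]<.11)&(P[:,0]>.575)]; K=K[K[:,0]-(co[0]*K[:,1]+co[1]*K[:,2]+co[2])>.003]
        print('card',len(K),K.mean(0),K.min(0),K.max(0))
    Q=P[near&(abs(P[:,1]+.02)<.06)&(P[:,2]>.114)]
    print(n,'clip top',len(Q),Q.min(0),Q.max(0)); 
    H=Q[Q[:,2]>.14]; 
    for q in H[::max(1,len(H)//25)]: print(q.round(4))
    if n=='top':
        Q=P[near&(P[:,1]>.0)&(P[:,1]<.08)&(abs(P[:,2]-.11)<.006)&(P[:,0]>.55)]; print('rim pts',np.polyfit(Q[:,1],Q[:,0],1),Q.mean(0),Q.min(0),Q.max(0))
yaw=np.radians(-4.0)
go([.56,-.02,.26],fr(0)*FL)
E
```

```text
wall x =  [0.10743652 0.00235047 0.57340737] yaw 6.132137901903982 423 x at y=-.02 0.5713761603870096 yrange -0.08105107537764905 0.06983565364558925
card 197 [ 0.57909058 -0.01677301  0.09327623] [ 0.57503939 -0.04894693  0.0750114 ] [0.58341693 0.01314816 0.1099549 ]
scene clip top 325 [ 0.54098198 -0.04926425  0.11438765] [0.58261603 0.02188801 0.16420119]
[ 0.5457 -0.0295  0.1542]
[ 0.541  -0.0211  0.1516]
[ 0.5705 -0.0361  0.1618]
[ 0.5466 -0.0121  0.1552]
[ 0.5498 -0.0265  0.1457]
[ 0.5465 -0.0066  0.155 ]
[ 0.5525 -0.0276  0.1439]
[ 0.5496 -0.01    0.1522]
[ 0.572  -0.0322  0.1551]
[ 0.5504 -0.0204  0.143 ]
[ 0.546  -0.0037  0.1494]
[ 0.5729 -0.0232  0.1581]
[ 0.5511 -0.0143  0.1439]
[ 0.5735 -0.0338  0.1485]
[ 0.5763 -0.0129  0.1642]
[ 0.5759 -0.035   0.1465]
[ 0.5745 -0.0166  0.1567]
[ 0.5498 -0.0037  0.1422]
[ 0.5763 -0.0181  0.1539]
[ 0.5535 -0.0042  0.1417]
[ 0.5757 -0.0102  0.1549]
[ 0.5739 -0.0193  0.144 ]
[ 0.5781 -0.0166  0.146 ]
[ 0.5774 -0.0142  0.1434]
[ 0.5764 -0.0092  0.1421]
[ 0.5774 -0.0029  0.14  ]
top clip top 210 [ 0.53998258 -0.04857043  0.11407236] [ 5.736
[... 303 characters left out ...]
[ 0.5687 -0.0366  0.1608]
[ 0.5489 -0.0095  0.1444]
[ 0.5489 -0.0162  0.1467]
[ 0.547  -0.0051  0.152 ]
[ 0.5469 -0.0118  0.1522]
[ 0.5468 -0.0185  0.153 ]
[ 0.5465 -0.0251  0.1477]
[ 0.5449 -0.0051  0.1546]
[ 0.5447 -0.0118  0.1537]
[ 0.5446 -0.0184  0.1519]
[ 0.5445 -0.0251  0.1531]
[ 0.5427 -0.0029  0.1547]
[ 0.5426 -0.0095  0.1539]
[ 0.5425 -0.0162  0.1541]
[ 0.5423 -0.0228  0.1508]
[ 0.5424 -0.0294  0.1567]
[ 0.5402 -0.0139  0.1518]
[ 0.5402 -0.0205  0.1537]
[ 0.54   -0.0272  0.1514]
rim pts [0.07448527 0.57136238] [0.57414741 0.03739038 0.10959512] [0.56875392 0.00201077 0.1040814 ] [0.57931277 0.07888036 0.11370707]
xyz mm [-547.6 -455.5  -28.9] turn [-1.500e-03  9.000e-04  1.321e+00]
```

Request:
{"name": "apply_moves", "arguments": {"rows": [{"xyz": [-137,-114,-8],"turn": [0,0,0.35],"grip": 0.65},{"xyz": [-274,-228,-16],"turn": [0,0,0.7],"grip": 0.65},{"xyz": [-274,-228,-16],"turn": [0,0,0.7],"grip": 0.65},{"xyz": [-274,-228,-16],"turn": [0,0,0.7],"grip": 0.65},{"xyz": [-411,-342,-24],"turn": [0,0,1.05],"grip": 0.65},{"xyz": [-411,-342,-24],"turn": [0,0,1.05],"grip": 0.65},{"xyz": [-548,-456,-29],"turn": [0,0,1.417],"grip": 0.65},{"xyz": [-548,-456,-29],"turn": [0,0,1.417],"grip": 0.65},{"xyz": [-548,-456,-29],"turn": [0,0,1.417],"grip": 0.65},{"xyz": [-548,-456,-29],"turn": [0,0,1.417],"grip": 0.65},{"xyz": [-548,-456,-29],"turn": [0,0,1.417],"grip": 0.65},{"xyz": [-548,-456,-29],"turn": [0,0,1.417],"grip": 0.65}]}}

```text
clock: 1.1
tcp_pos: [0.4358, 0.1507, 0.2521]
orientation: [-0.0, 0.742, 0.67, 0.0]
wrist_force: [1.2, 0.6, 0.6]
finger_gap: 0.0556
grip_force: 0.0
```

```bash
python3 - <<'E'
from h import *
print(tcp()[0]); go([.559,-.017,.26],fr(np.radians(-5.5))*FL)
E
```

```text
[0.43579344 0.15067788 0.25205976]
xyz mm [-154.3  139.6   -8. ] turn [-0.0002 -0.0002 -0.0057]
```

Request:
{"name": "apply_moves", "arguments": {"rows": [{"xyz": [-154,140,-8],"turn": [0,0,-0.006],"grip": 0.65},{"xyz": [-154,140,-8],"turn": [0,0,-0.006],"grip": 0.65},{"xyz": [-154,140,-8],"turn": [0,0,-0.006],"grip": 0.65},{"xyz": [-154,140,-8],"turn": [0,0,-0.006],"grip": 0.65},{"xyz": [-154,140,-8],"turn": [0,0,-0.006],"grip": 0.65},{"xyz": [-154,140,-8],"turn": [0,0,-0.006],"grip": 0.65},{"xyz": [-154,140,-8],"turn": [0,0,-0.006],"grip": 0.65},{"xyz": [-154,140,-8],"turn": [0,0,-0.006],"grip": 0.65}]}}

```text
clock: 1.77
tcp_pos: [0.5592, -0.0141, 0.2593]
orientation: [-0.001, 0.738, 0.674, -0.0]
wrist_force: [0.1, 0.5, -0.9]
finger_gap: 0.0557
grip_force: 0.0
```

```bash
python3 - <<'E'
from h import *
c=cam('wrist'); print(env.get_state()['joint_pos'],tcp()[0],np.linalg.inv(c['view']).round(3).tolist())
a=cv2.convertScaleAbs(c['color'],alpha=1.6,beta=10); cv2.imwrite('pics/w1.png',a)
w=cloud(c); P=w.reshape(-1,3)
Q=P[(P[:,2]>.112)&(P[:,2]<.17)&(abs(P[:,0]-.56)<.04)&(abs(P[:,1]+.02)<.05)]
A=Q[(Q[:,0]>.563)&(Q[:,2]>.15)];B=Q[(Q[:,0]<.555)&(Q[:,2]>.14)]
for n,D in(('plate',A),('bar',B)):
    if len(D): print(n,len(D),np.percentile(D,[1,50,99],axis=0).round(4).tolist(),np.polyfit(D[:,1],D[:,0],1))
rim=P[(abs(P[:,2]-.11)<.004)&(abs(P[:,0]-.57)<.02)&(abs(P[:,1]+.01)<.08)&(abs(P[:,1]+.017)>.035)]
if len(rim): print('rim',len(rim),rim.min(0),rim.max(0),np.polyfit(rim[:,1],rim[:,0],1))
E
```

```text
[-1.67744232e-01  2.77462781e-01  6.62027700e-02  1.36110573e+00
  3.68891330e-04  1.49262260e+00] [ 0.55899657 -0.01340676  0.25966473] [[0.996, -0.086, -0.028, 0.566], [-0.09, -0.956, -0.278, 0.057], [-0.003, 0.279, -0.96, 0.401], [0.0, 0.0, 0.0, 1.0]]
plate 341 [[0.5698, -0.0354, 0.1502], [0.5733, -0.0165, 0.1606], [0.5767, -0.0005, 0.1622]] [0.10743677 0.57508038]
bar 542 [[0.5405, -0.0288, 0.1403], [0.5464, -0.0144, 0.1519], [0.5518, -0.0012, 0.1541]] [0.09766075 0.54776767]
rim 501 [ 0.56095152 -0.08066009  0.10614807] [0.58043964 0.06974647 0.11155749] [0.10818263 0.57112075]
```

View pics/w1.png

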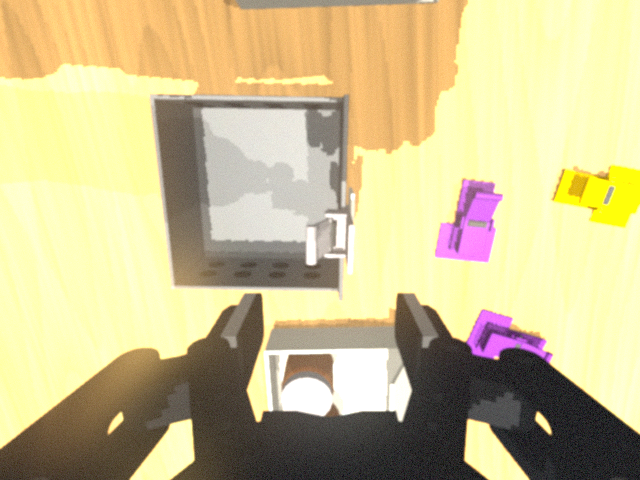

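Wrist view: the steel clip is at (335,235), lying between the finger lines, with yaw about −6.1°. Bar and plate heights (0.154, 0.162) match the given dimensions.

```bash
python3 - <<'E'
from h import *
print(tcp()[0]); go([.5584,-.0158,.131],fr(np.radians(-6.15))*FL)
E
```

```text
[ 0.55899657 -0.01340676  0.25966473]
xyz mm [ -2.5  -0.2 128.7] turn [-0.0015 -0.0005  0.0178]
```

Request:
{"name": "apply_moves", "arguments": {"rows": [{"xyz": [-2.5,-0.2,0],"turn": [-0.001,0,0.018],"grip": 0.62},{"xyz": [-2.5,-0.2,35],"turn": [-0.001,0,0.018],"grip": 0.62},{"xyz": [-2.5,-0.2,70],"turn": [-0.001,0,0.018],"grip": 0.62},{"xyz": [-2.5,-0.2,70],"turn": [-0.001,0,0.018],"grip": 0.62},{"xyz": [-2.5,-0.2,70],"turn": [-0.001,0,0.018],"grip": 0.62},{"xyz": [-2.5,-0.2,70],"turn": [-0.001,0,0.018],"grip": 0.62}]}}

```text
clock: 2.32
tcp_pos: [0.5598, -0.0159, 0.192]
orientation: [0.001, 0.744, 0.668, 0.001]
wrist_force: [-0.1, 0.6, 0.2]
finger_gap: 0.0533
grip_force: 0.0
```

```bash
python3 - <<'E'
from h import *
print(tcp()[0],env.get_state()['finger_gap']); go([.5584,-.0158,.131],fr(np.radians(-6.15))*FL)
E
```

```text
[ 0.55984124 -0.01592932  0.19202931] 0.05328665773385565
xyz mm [-0.  -1.6 61. ] turn [ 0.0028 -0.      0.0003]
```

Request:
{"name": "apply_moves", "arguments": {"rows": [{"xyz": [0,-1,20],"turn": [0,0,0],"grip": 0.6},{"xyz": [0,-1,40],"turn": [0,0,0],"grip": 0.6},{"xyz": [0,-1,55],"turn": [0,0,0],"grip": 0.6},{"xyz": [0,-1,61],"turn": [0,0,0],"grip": 0.6},{"xyz": [0,-1,61],"turn": [0,0,0],"grip": 0.6},{"xyz": [0,-1,61],"turn": [0,0,0],"grip": 0.6},{"xyz": [0,-1,61],"turn": [0,0,0],"grip": 0.6}]}}

```text
clock: 2.9
tcp_pos: [0.5599, -0.0166, 0.1311]
orientation: [0.002, 0.744, 0.668, 0.001]
wrist_force: [0.3, -0.2, 0.7]
finger_gap: 0.0511
grip_force: 0.0
```

```bash
python3 - <<'E'
from h import *
s=env.get_state();print(tcp(s)[0],s['finger_gap'],s['wrist_force'])
for n in('wrist','scene'):
    c=cam(n); s=env.get_state();print(tcp(s)[0])
    img=c['color'] if n=='wrist' else cv2.resize(c['color'][170:280,260:420],None,fx=4,fy=4,interpolation=cv2.INTER_CUBIC)
    cv2.imwrite(f'pics/{n}2.png',cv2.convertScaleAbs(img,alpha=1.6,beta=10))
go([.5584,-.0158,.131],fr(np.radians(-6.15))*FL)
E
```

```text
[ 0.55987163 -0.0165928   0.13110573] 0.05114763340909711 [ 0.3430601  -0.21483791  0.74034703]
[ 0.55980303 -0.01658152  0.13094647]
[ 0.55956714 -0.01655334  0.13066564]
xyz mm [ 0.6 -1.2 -0.3] turn [ 0.0036  0.     -0.0006]
```

View pics/wrist2.png

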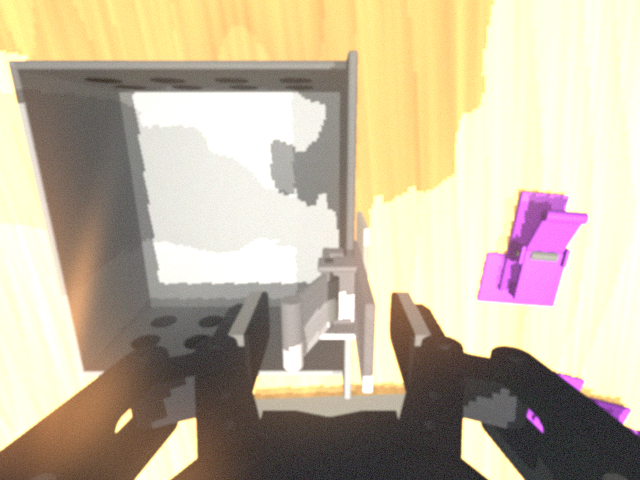

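Fingers at about x=265 and 395 px straddle the tails (285 to 373), which are centred. Now a gentle squeeze, with the tool following the rigid plate.

Request:
{"name": "apply_moves", "arguments": {"force": 30, "rows": [{"xyz": [0,-0.6,0],"turn": [0,0,0],"grip": 0.45},{"xyz": [0,-0.6,0],"turn": [0,0,0],"grip": 0.41},{"xyz": [0,-0.6,0],"turn": [0,0,0],"grip": 0.41},{"xyz": [0,-0.6,0],"turn": [0,0,0],"grip": 0.41}]}}

```text
clock: 3.33
tcp_pos: [0.5582, -0.0164, 0.1294]
orientation: [0.001, 0.744, 0.668, 0.001]
wrist_force: [1.2, 0.5, -0.1]
finger_gap: 0.0348
grip_force: 0.4
```

Request:
{"name": "apply_moves", "arguments": {"rows": [{"xyz": [0,0.5,0],"turn": [0,0,0],"grip": 0.39},{"xyz": [0,1.3,0],"turn": [0,0,0],"grip": 0.37},{"xyz": [0,2.2,0],"turn": [0,0,0],"grip": 0.35},{"xyz": [0,3.0,0],"turn": [0,0,0],"grip": 0.33},{"xyz": [0,3.9,0],"turn": [0,0,0],"grip": 0.31},{"xyz": [0,4.8,0],"turn": [0,0,0],"grip": 0.29},{"xyz": [0,5.6,0],"turn": [0,0,0],"grip": 0.27},{"xyz": [0,6.0,0],"turn": [0,0,0],"grip": 0.25},{"xyz": [0,6.0,0],"turn": [0,0,0],"grip": 0.22},{"xyz": [0,6.0,0],"turn": [0,0,0],"grip": 0.22}]}}

```text
clock: 4.17
tcp_pos: [0.5648, -0.0172, 0.1304]
orientation: [0.001, 0.744, 0.668, 0.001]
wrist_force: [-0.4, -0.4, 7.5]
finger_gap: 0.021
grip_force: 29.7
```

```bash
python3 - <<'E'
from h import *
s=env.get_state();print(tcp(s)[0],s['finger_gap'],s['wrist_force'],s['grip_force'],s['ft_torque'])
c=cam('wrist'); cv2.imwrite(f'pics/w3.png',cv2.convertScaleAbs(c['color'],alpha=1.6,beta=10))
E
```

```text
[ 0.56483097 -0.01716075  0.13042522] 0.020957709579235997 [-0.42657849 -0.40062094  7.52803298] 29.69292551279068 [-0.02547647  0.04067523  0.01417451]
```

View pics/w3.png

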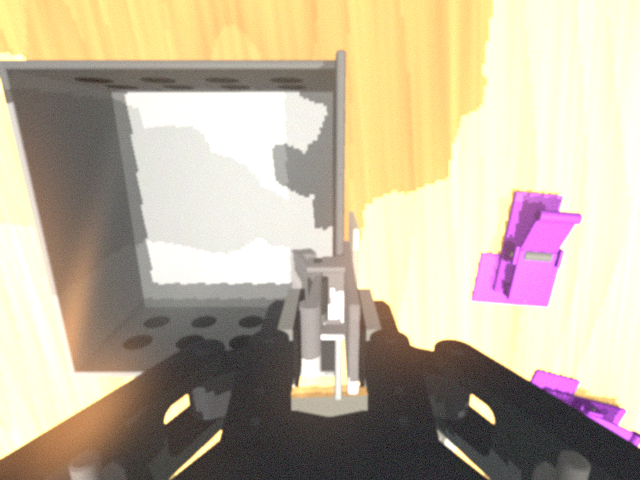

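Squeezed to the stop (21 mm), with the panel clear inside the jaws. Lifting.

Request:
{"name": "apply_moves", "arguments": {"rows": [{"xyz": [0,0,-10],"turn": [0,0,0],"grip": 0.22},{"xyz": [0,0,-25],"turn": [0,0,0],"grip": 0.22},{"xyz": [0,0,-40],"turn": [0,0,0],"grip": 0.22},{"xyz": [0,0,-60],"turn": [0,0,0],"grip": 0.22},{"xyz": [0,0,-85],"turn": [0,0,0],"grip": 0.22},{"xyz": [0,0,-110],"turn": [0,0,0],"grip": 0.22},{"xyz": [0,0,-130],"turn": [0,0,0],"grip": 0.22},{"xyz": [0,0,-130],"turn": [0,0,0],"grip": 0.22},{"xyz": [0,0,-130],"turn": [0,0,0],"grip": 0.22}]}}

```text
clock: 4.97
tcp_pos: [0.5641, -0.0171, 0.26]
orientation: [0.001, 0.744, 0.668, 0.001]
wrist_force: [-0.1, -0.5, -1.3]
finger_gap: 0.0208
grip_force: 29.4
```

```bash
cat >> h.py <<'E'
LIP=np.array([.597,-.2575,.110]); LY=np.radians(-3.85); LR=fr(LY,np.radians(28))
def liptcp(dx=-.0045,dy=0,dz=.0204,up=0,L=LIP): return L+LR.apply([dx,dy,dz+up])
E
python3 - <<'E'
from h import *
s=env.get_state();print(tcp(s)[0],s['finger_gap'],s['wrist_force'],s['grip_force'])
# hover: 70 mm up slope
p=liptcp(up=.08); print(p); go(p,LR*FL)
E
```

```text
[ 0.56413641 -0.01706018  0.26001006] 0.020810379618128864 [-0.0612398  -0.45496212 -1.27695814] 29.399022459983826
[ 0.54590076 -0.25719785  0.19654008]
xyz mm [-240.7    7.6   63.5] turn [-0.4841  0.0428 -0.0399]
```

Request:
{"name": "apply_moves", "arguments": {"rows": [{"xyz": [-30,1,5],"turn": [-0.06,0.005,-0.005],"grip": 0.22},{"xyz": [-60,2,15],"turn": [-0.12,0.01,-0.01],"grip": 0.22},{"xyz": [-90,3,22],"turn": [-0.18,0.016,-0.015],"grip": 0.22},{"xyz": [-120,4,30],"turn": [-0.24,0.021,-0.02],"grip": 0.22},{"xyz": [-150,5,38],"turn": [-0.3,0.027,-0.025],"grip": 0.22},{"xyz": [-180,6,46],"turn": [-0.36,0.032,-0.03],"grip": 0.22},{"xyz": [-210,7,55],"turn": [-0.42,0.037,-0.035],"grip": 0.22},{"xyz": [-241,7.6,63],"turn": [-0.484,0.043,-0.04],"grip": 0.22},{"xyz": [-241,7.6,63],"turn": [-0.484,0.043,-0.04],"grip": 0.22},{"xyz": [-241,7.6,63],"turn": [-0.484,0.043,-0.04],"grip": 0.22},{"xyz": [-241,7.6,63],"turn": [-0.484,0.043,-0.04],"grip": 0.22}]}}

```text
clock: 5.88
tcp_pos: [0.5443, -0.2568, 0.1945]
orientation: [0.163, 0.71, 0.663, 0.176]
wrist_force: [-0.8, -0.1, -1.2]
finger_gap: 0.0212
grip_force: 29.6
```

```bash
python3 - <<'E'
from h import *
s=env.get_state();print(tcp(s)[0],s['finger_gap'],s['grip_force'])
go(liptcp(up=.08),LR*FL)
k=LR.as_matrix()
p0,R0=tcp(s)
for n in('wrist','scene','top'):
    c=cam(n); P=cloud(c).reshape(-1,3); q=(P-LIP)@k   # lip coords
    m=(abs(q[:,0])<.012)&(abs(q[:,1])<.1)&(q[:,2]<-.002)&(q[:,2]>-.08); Q=q[m]
    f=Q[abs(Q[:,0]-np.median(Q[:,0]))<.004] if len(Q) else Q
    if len(f)>20:
        A=np.c_[f[:,1:],np.ones(len(f))]; co=np.linalg.lstsq(A,f[:,0],rcond=None)[0]
        print(n,len(f),'face x=(y,z,1)',co.round(4),'y',np.percentile(f[:,1],[.5,99.5]).round(4),'ztop',f[:,2].max())
    e=q[(abs(q[:,0])<.012)&(abs(q[:,1])<.07)&(abs(q[:,2])<.006)]; print('  edge pts',len(e),np.percentile(e,[2,50,98],axis=0).round(4).tolist() if len(e) else '')
    t=(P-p0)@ (R0*FL.inv()).as_matrix() # coordinates along clip axes relative to TCP
    np.save(n+'_t.npy',t)
    m=(abs(t[:,1])<.045)&(abs(t[:,0])<.05)&(t[:,2]>-.075)&(t[:,2]<-.012); T=t[m]
    print('  clip',len(T),np.percentile(T,[1,50,99],axis=0).round(4).tolist() if len(T) else '')
    cd=T[(T[:,2]<-.025)&(T[:,0]>.005)]; print('  card',len(cd),np.percentile(cd,[2,50,98],axis=0).round(4).tolist() if len(cd) else '')
    if n=='wrist': cv2.imwrite('pics/w4.png',cv2.convertScaleAbs(c['color'],alpha=1.6,beta=10))
E
```

```text
[ 0.54427989 -0.25679913  0.19446625] 0.021185846503314384 29.603710770606995
xyz mm [-0.2  2.4 -1.1] turn [-0.0047 -0.0018 -0.0021]
wrist 916 face x=(y,z,1) [-0.0053  0.0385  0.0002] y [-0.0134  0.0863] ztop -0.002000754359601891
  edge pts 656 [[-0.0017, -0.0052, -0.0047], [-0.0001, 0.0343, -0.0028], [0.002, 0.0685, -0.0008]]
  clip 2661 [[-0.0207, -0.0156, -0.0554], [0.0017, 0.0098, -0.0192], [0.0133, 0.0317, -0.0122]]
  card 295 [[0.0064, 0.0161, -0.0589], [0.0103, 0.0226, -0.0375], [0.013, 0.0319, -0.0252]]
scene 1422 face x=(y,z,1) [-0.0077 -0.0019  0.0031] y [-0.0845  0.0854] ztop -0.0020992010127682784
  edge pts 124 [[-0.0023, -0.0692, -0.0057], [0.003, -0.0085, -0.0023], [0.0074, 0.0649, 0.0023]]
  clip 396 [[-0.0121, -0.031, -0.0589], [0.0149, 0.0025, -0.0342], [0.0201, 0.0312, -0.0125]]
  card 272 [[0.011, -0.0306, -0.0587], [0.0154, 0.0015, -0.0418], [0.02, 0.0311, -0.0259]]
top 1012 face x=(y,z,1) [-0.0089 -0.003   0.0008] y [-0.0849  0.0839] ztop -0.0020488435514375075
  edge pts 159 [[-0.0034, -0.0681, -0.0058], [0.0005, -0.0119, -0.001], [0.0027, 0.0645, 0.0037]]
  clip 318 [[-0.0102, -0.032, -0.0593], [0.0138, 0.0007, -0.0322], [0.0161, 0.0304, -0.0142]]
  card 199 [[0.0123, -0.0313, -0.0587], [0.0141, -0.0009, -0.0401], [0.0156, 0.0299, -0.0266]]
```

View pics/w4.png

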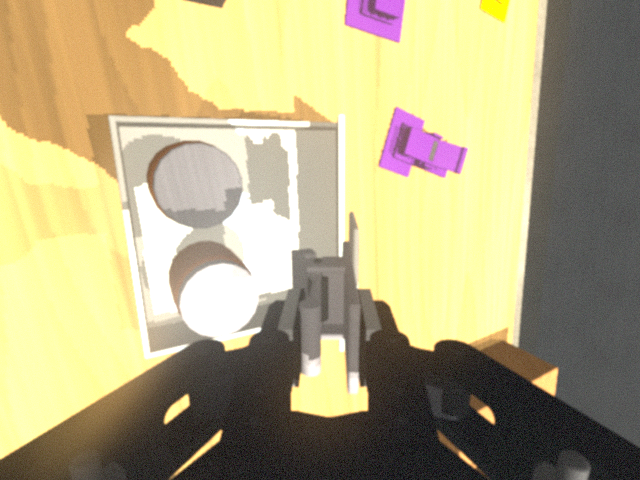

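The clip is held as expected (card face 14 mm from TCP line, centred in y). Lip offset estimated −0.7 mm. I lower with the plate 3 mm clear of the outer face.

```bash
python3 - <<'E'
from h import *
L=LIP+LR.apply([-.0007,0,-.0005]); print(tcp()[0])
go(liptcp(dx=-.0015,up=.035,L=L),fr(np.radians(-4.2),np.radians(28))*FL)
E
```

```text
[ 0.54597295 -0.25621477  0.1961884 ]
xyz mm [-1.   2.6 45.1] turn [-0.0022 -0.0014  0.0077]
```

Request:
{"name": "apply_moves", "arguments": {"rows": [{"xyz": [-1,2.6,12],"turn": [-0.002,-0.001,0.007],"grip": 0.22},{"xyz": [-1,2.6,25],"turn": [-0.002,-0.001,0.007],"grip": 0.22},{"xyz": [-1,2.6,38],"turn": [-0.002,-0.001,0.007],"grip": 0.22},{"xyz": [-1,2.6,45],"turn": [-0.002,-0.001,0.007],"grip": 0.22},{"xyz": [-1,2.6,45],"turn": [-0.002,-0.001,0.007],"grip": 0.22},{"xyz": [-1,2.6,45],"turn": [-0.002,-0.001,0.007],"grip": 0.22},{"xyz": [-1,2.6,45],"turn": [-0.002,-0.001,0.007],"grip": 0.22},{"xyz": [-1,2.6,45],"turn": [-0.002,-0.001,0.007],"grip": 0.22}]}}

```text
clock: 6.7
tcp_pos: [0.569, -0.2587, 0.1585]
orientation: [0.165, 0.711, 0.66, 0.177]
wrist_force: [0.2, 0.2, -0.6]
finger_gap: 0.0209
grip_force: 29.6
```

```bash
python3 - <<'E'
from h import *
L=LIP+LR.apply([-.0007,0,-.0005]); print(tcp()[0])
c=cam('wrist'); s=cam('scene')
a=cv2.convertScaleAbs(c['color'],alpha=1.6,beta=10)[100:420,180:500]; b=cv2.convertScaleAbs(s['color'][150:250,200:320],alpha=1.6,beta=10)
a=cv2.resize(a,(400,400)); b=cv2.resize(b,(400,333),interpolation=cv2.INTER_CUBIC); b=np.vstack([b,np.zeros((67,400,3),np.uint8)])
cv2.imwrite('pics/c5.png',np.hstack([a,b]))
st=env.get_state(); print(tcp(st)[0],st['wrist_force'],st['finger_gap'])
go(liptcp(dx=-.0015,up=.0,L=L),fr(np.radians(-4.2),np.radians(28))*FL)
E
```

```text
[ 0.56901833 -0.2586893   0.15846167]
[ 0.56887443 -0.25886123  0.15836432] [ 1.03605224 -0.30728343 -0.3412113 ] 0.02070008101967304
xyz mm [ 1.5 -0.2 36. ] turn [ 0.0012  0.0014 -0.0007]
```

View pics/c5.png

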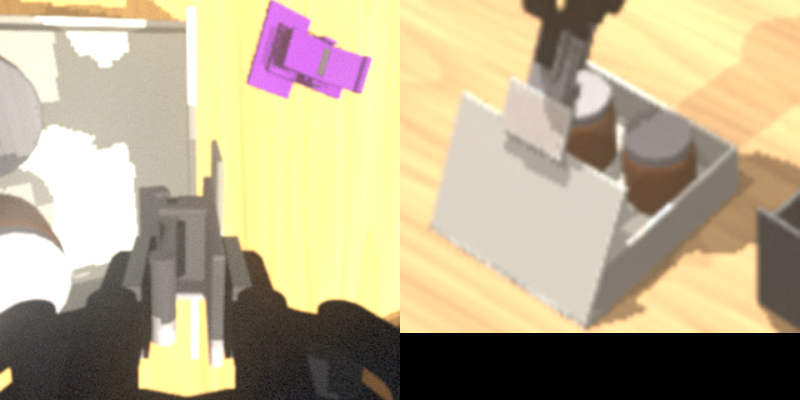

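The card hangs in front of the panel's outer face (right half, card at about (540,120)). In the wrist view the panel edge (195,330) lies between the lever (160) and plate (215). Lowering.

Request:
{"name": "apply_moves", "arguments": {"rows": [{"xyz": [1,0,5],"turn": [0,0,0],"grip": 0.22},{"xyz": [1,0,10],"turn": [0,0,0],"grip": 0.22},{"xyz": [1,0,15],"turn": [0,0,0],"grip": 0.22},{"xyz": [1,0,20],"turn": [0,0,0],"grip": 0.22},{"xyz": [1,0,25],"turn": [0,0,0],"grip": 0.22},{"xyz": [1,0,28],"turn": [0,0,0],"grip": 0.22},{"xyz": [1,0,31],"turn": [0,0,0],"grip": 0.22},{"xyz": [1,0,31],"turn": [0,0,0],"grip": 0.22},{"xyz": [1,0,31],"turn": [0,0,0],"grip": 0.22}]}}

```text
clock: 7.55
tcp_pos: [0.5833, -0.2575, 0.1299]
orientation: [0.165, 0.711, 0.66, 0.177]
wrist_force: [-0.4, -0.3, 0.2]
finger_gap: 0.0206
grip_force: 29.6
```

```bash
python3 - <<'E'
from h import *
L=LIP+LR.apply([-.0007,0,-.0005]); st=env.get_state(); print(tcp(st)[0],LR.inv().apply(st['wrist_force']),st['finger_gap'])
go(liptcp(dx=-.0015,up=.0,L=L),fr(np.radians(-4.2),np.radians(28))*FL)
E
```

```text
[ 0.58325922 -0.25747232  0.1298595 ] [-0.29342682 -0.29901953  0.3382488 ] 0.02059389435207077
xyz mm [0.2 0.6 4.1] turn [-0.0002  0.0003 -0.001 ]
```

Request:
{"name": "apply_moves", "arguments": {"rows": [{"xyz": [0,0,1],"turn": [0,0,0],"grip": 0.22},{"xyz": [0,0,2],"turn": [0,0,0],"grip": 0.22},{"xyz": [0,0,3],"turn": [0,0,0],"grip": 0.22},{"xyz": [0,0,4],"turn": [0,0,0],"grip": 0.22},{"xyz": [0,0,4],"turn": [0,0,0],"grip": 0.22},{"xyz": [0,0,4],"turn": [0,0,0],"grip": 0.22}]}}

```text
clock: 8.05
tcp_pos: [0.5853, -0.2577, 0.1269]
orientation: [0.165, 0.711, 0.66, 0.177]
wrist_force: [-0.7, -0.1, 1.0]
finger_gap: 0.0206
grip_force: 29.7
```

Request:
{"name": "apply_moves", "arguments": {"rows": [{"xyz": [0,0,0.5],"turn": [0,0,0],"grip": 0.22},{"xyz": [0,0,1],"turn": [0,0,0],"grip": 0.22},{"xyz": [0,0,1],"turn": [0,0,0],"grip": 0.22},{"xyz": [0,0,1],"turn": [0,0,0],"grip": 0.22}]}}

```text
clock: 8.38
tcp_pos: [0.5855, -0.2577, 0.1267]
orientation: [0.165, 0.711, 0.66, 0.177]
wrist_force: [-5.6, 2.2, 7.9]
finger_gap: 0.0206
grip_force: 29.9
```

Request:
{"name": "apply_moves", "arguments": {"rows": [{"xyz": [0,0,0.5],"turn": [0,0,0],"grip": 0.22},{"xyz": [0,0,1],"turn": [0,0,0],"grip": 0.22},{"xyz": [0,0,1],"turn": [0,0,0],"grip": 0.22},{"xyz": [0,0,1],"turn": [0,0,0],"grip": 0.22}]}}

```text
clock: 8.72
tcp_pos: [0.5857, -0.2577, 0.1266]
orientation: [0.165, 0.711, 0.66, 0.177]
wrist_force: [-12.0, 3.8, 15.5]
finger_gap: 0.0206
grip_force: 30.1
```

Contact with the throat at the expected height. I ease off, then bring the plate onto the outer face.

Request:
{"name": "apply_moves", "arguments": {"rows": [{"xyz": [0,0,-1.2],"turn": [0,0,0],"grip": 0.22},{"xyz": [0,-1,-1.2],"turn": [0,0,0],"grip": 0.22},{"xyz": [0,-2,-1.2],"turn": [0,0,0],"grip": 0.22},{"xyz": [0,-2,-1.2],"turn": [0,0,0],"grip": 0.22},{"xyz": [0,-2,-1.2],"turn": [0,0,0],"grip": 0.22}]}}

```text
clock: 9.13
tcp_pos: [0.5849, -0.2578, 0.1265]
orientation: [0.166, 0.711, 0.66, 0.178]
wrist_force: [-2.6, 1.9, 8.0]
finger_gap: 0.0207
grip_force: 30.5
```

```bash
python3 - <<'E'
from h import *
st=env.get_state(); p,r=tcp(st); print('lip-frame force',LR.inv().apply(st['wrist_force']).round(2),'tcp in lip',(LR.inv().apply(p-LIP)*1000).round(2),st['ft_torque'].round(2))
E
```

```text
lip-frame force [1.31 2.03 8.3 ] tcp in lip [-2.91 -0.54 20.22] [0.22 0.14 0.19]
```

Request:
{"name": "apply_moves", "arguments": {"rows": [{"xyz": [0,-0.7,0],"turn": [0,0,0],"grip": 0.22},{"xyz": [0,-1.4,0],"turn": [0,0,0],"grip": 0.22},{"xyz": [0,-1.4,0],"turn": [0,0,0],"grip": 0.22},{"xyz": [0,-1.4,0],"turn": [0,0,0],"grip": 0.22}]}}

```text
clock: 9.47
tcp_pos: [0.5842, -0.258, 0.1261]
orientation: [0.167, 0.71, 0.66, 0.178]
wrist_force: [-1.1, 1.4, 6.4]
finger_gap: 0.0205
grip_force: 30.6
```

```bash
python3 - <<'E'
from h import *
st=env.get_state(); p,r=tcp(st); print('lip-frame force',LR.inv().apply(st['wrist_force']).round(2),'tcp in lip',(LR.inv().apply(p-LIP)*1000).round(2),st['ft_torque'].round(2))
E
```

```text
lip-frame force [1.9  1.56 6.18] tcp in lip [-3.72 -0.76 20.28] [ 0.06 -0.06  0.14]
```

Request:
{"name": "apply_moves", "arguments": {"force": 30, "rows": [{"xyz": [0,0,0],"turn": [0,0,0],"grip": 0.25},{"xyz": [0,-0.8,0],"turn": [0,0,0],"grip": 0.27},{"xyz": [0,-1.7,0],"turn": [0,0,0],"grip": 0.29},{"xyz": [0,-2.5,0],"turn": [0,0,0],"grip": 0.31},{"xyz": [0,-3.4,0],"turn": [0,0,0],"grip": 0.33},{"xyz": [0,-4.2,0],"turn": [0,0,0],"grip": 0.35},{"xyz": [0,-5.1,0],"turn": [0,0,0],"grip": 0.37},{"xyz": [0,-5.9,0],"turn": [0,0,0],"grip": 0.39},{"xyz": [0,-6.5,0],"turn": [0,0,0],"grip": 0.42},{"xyz": [0,-6.5,0],"turn": [0,0,0],"grip": 0.46},{"xyz": [0,-6.5,0],"turn": [0,0,0],"grip": 0.5},{"xyz": [0,-6.5,0],"turn": [0,0,0],"grip": 0.5}]}}

```text
clock: 10.47
tcp_pos: [0.5756, -0.2563, 0.12]
orientation: [0.164, 0.712, 0.66, 0.177]
wrist_force: [-0.3, -1.2, 0.0]
finger_gap: 0.0427
grip_force: 0.5
```

```bash
python3 - <<'E'
from h import *
st=env.get_state(); p,r=tcp(st); print('lip-frame force',LR.inv().apply(st['wrist_force']).round(2),'tcp in lip',(LR.inv().apply(p-LIP)*1000).round(2),st['finger_gap'],st['grip_force'])
c=cam('wrist'); s=cam('scene')
a=cv2.convertScaleAbs(c['color'],alpha=1.6,beta=10)[100:480,160:540]; b=cv2.convertScaleAbs(s['color'][150:250,200:320],alpha=1.6,beta=10)
a=cv2.resize(a,(400,400)); b=cv2.resize(b,(400,333),interpolation=cv2.INTER_CUBIC); b=np.vstack([b,np.zeros((67,400,3),np.uint8)])
cv2.imwrite('pics/c6.png',np.hstack([a,b]))
E
```

```text
lip-frame force [-0.16 -1.25  0.14] tcp in lip [-14.2    0.23  18.89] 0.042670194218748084 0.46032238751649857
```

View pics/c6.png

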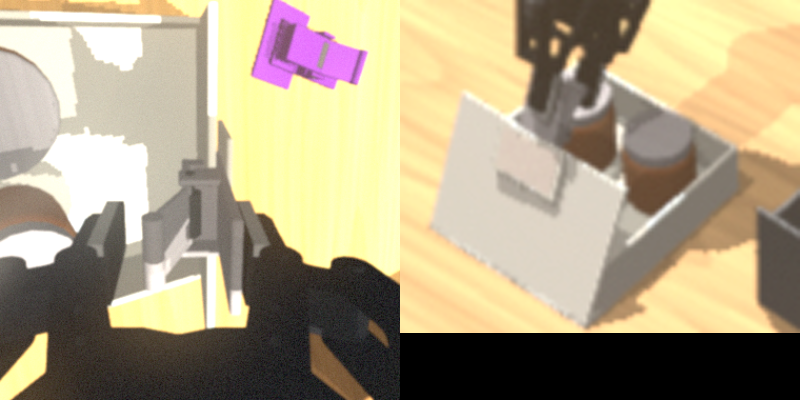

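Released: the clip grips the panel (left view, tails spread, panel in the throat at (212,290)) and the card lies flat on the outer face (right view, (528,165)). Retracting along the slope.

Request:
{"name": "apply_moves", "arguments": {"rows": [{"xyz": [0,1.5,0],"turn": [0,0,0],"grip": 0.62},{"xyz": [0,1.5,0],"turn": [0,0,0],"grip": 0.62},{"xyz": [0,1.5,0],"turn": [0,0,0],"grip": 0.62},{"xyz": [0,1.5,-10],"turn": [0,0,0],"grip": 0.62},{"xyz": [0,1.5,-25],"turn": [0,0,0],"grip": 0.62},{"xyz": [0,1.5,-45],"turn": [0,0,0],"grip": 0.62},{"xyz": [0,1.5,-70],"turn": [0,0,0],"grip": 0.62},{"xyz": [0,1.5,-100],"turn": [0,0,0],"grip": 0.62},{"xyz": [0,1.5,-100],"turn": [0,0,0],"grip": 0.62},{"xyz": [0,1.5,-100],"turn": [0,0,0],"grip": 0.62},{"xyz": [0,1.5,-100],"turn": [0,0,0],"grip": 0.62}]}}

```text
clock: 11.48
tcp_pos: [0.531, -0.2569, 0.2105]
orientation: [0.165, 0.711, 0.66, 0.177]
wrist_force: [0.7, 0.5, 0.1]
finger_gap: 0.0531
grip_force: 0.0
```

```bash
python3 - <<'E'
from h import *
k=LR.as_matrix(); L=LIP
st=env.get_state(); print(st['tcp_pos'],st['wrist_force'])
for n in('wrist','scene','top'):
    c=cam(n); P=cloud(c).reshape(-1,3); q=(P-L)@k
    m=(abs(q[:,1])<.04)&(q[:,0]>.006)&(q[:,0]<.018)&(q[:,2]<.002)&(q[:,2]>-.06)
    for nm,T in(('card',q[m]),('tails',q[(abs(q[:,1])<.04)&(abs(q[:,0])<.04)&(q[:,2]>.012)&(q[:,2]<.07)])):
        print(n,nm,len(T),(np.percentile(T,[2,50,98],axis=0)*1000).round(1).tolist() if len(T) else '')
    T=q[m]
    if len(T)>60: print('  slopes y,z',np.linalg.lstsq(np.c_[T[:,1:],np.ones(len(T))],T[:,0],rcond=None)[0].round(3))
E
```

```text
[ 0.53095022 -0.25693816  0.21046762] [0.74085428 0.52781984 0.07536581]
wrist card 202 [[6.0, 8.9, -37.9], [7.0, 22.7, -1.7], [9.6, 30.9, 1.9]]
wrist tails 1967 [[-26.9, -17.5, 12.4], [-13.0, 1.0, 36.3], [5.9, 16.9, 52.0]]
  slopes y,z [-0.042  0.038  0.009]
scene card 308 [[6.4, -32.1, -46.1], [10.5, -1.9, -18.3], [14.6, 29.7, 0.8]]
scene tails 261 [[-23.3, -18.3, 12.9], [6.1, 2.9, 33.4], [10.6, 16.3, 52.2]]
  slopes y,z [0.002 0.029 0.011]
top card 207 [[6.6, -32.5, -36.1], [8.4, -2.8, -16.9], [10.0, 29.0, 1.7]]
top tails 302 [[-26.0, -18.6, 13.4], [2.7, -1.2, 35.0], [6.7, 15.5, 54.7]]
  slopes y,z [-0.011  0.002  0.008]
```

Everything matches the clip's nominal frame: tails top at z = 52, bar at x ≈ −27, plate at +6, card from +2 to −40, centred and parallel to the panel. Handing in.

```bash
python3 -c "
from h import *
print(ticket.hand_in())"
```

```text
the job is handed in; nothing more can be done
None
```

The label clip now grips the jar bin's leaning panel, within about 2 mm of centre and in line with its slope, with the card on the outer face; the job is handed in, but no verdict was returned.

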